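# Pull the fume extractor's intake flap shut with the hook pole

### The arm

A 6-joint arm with a two-finger parallel gripper is mounted at the origin on a cart in front of the work surface, level with it; the furniture and walls round the work are solid. World frame = base frame: x ahead of the robot, y to its left, z up, the work surface at z = 0. Lengths are in m, angles in rad, forces in N, time in s.
With the tool pointing down it reaches from about 0.15 to 0.775 m from the base axis. Payload 6.1 kg.
Tool frame: the origin (TCP) lies midway between the tips of the shut fingers; the grasp point (between the pads) lies 19 mm behind it; z points along the fingers, y is the line along which they close (so a half turn about z gives the same grasp; the last joint's range is limited). The gripper opens to 85 mm and grips with 20 to 120 N. Pads are 22 mm wide; open, the fingers measure 114 mm over their backs; the gripper's body (76 mm by 85 mm) begins 54 mm behind the grasp point. The pads swing forward as they close: fully open they stand 13 mm farther back than shut.
Start: joints at [-1.203, 0.126, -0.04, 1.405, 0, 1.571], TCP at [0.189, -0.49, 0.231] pointing down, gripper open.
Joint ranges: [-2.72, 2.72], [-0.95, 1.95], [-1.27, 1.35], [-1.78, 2.02], [-1.46, 1.47], [-3.14, 3.14]. Speed limits (rad/s): [2.39, 2.39, 3.01, 3.14, 3.14, 3.14].

### API

Orientations are given as a unit quaternion [w, x, y, z].
In Python, from plant import * gives the robot as it stands.
- The arm moves only by the tool move_arm, never from a script. Its arguments are lists of equal length, an entry for each row: "delta_rot": the turn, a rotation vector about the tool's x, y, z in rad, a list of three; "linear": the shift along the tool's x, y, z in m, a list of three; "hand": the closure, from 0 (fully open) to 1 (shut). A call has 1 to 5 rows; each row shifts and turns the commanded pose from where the row before left it, along the tool's axes as they then stand; what a row does not reach is not made up. A row lasts 1/12 s, in which the tool goes at most 41.7 mm and 7.16 degrees, less where a joint would pass 70% of its speed; a pose out of reach is approached as far as the arm can. A call with a gripper value outside its range is refused whole. The fingers move at their own pace and stop on an object; "force" is the grip in N (left out, the last holds). Time passes only in rows, so rows that do not move let the fingers close. It gives the time, the measured TCP pose, the force, the opening and the grip force at its end, in the units of the state.
- get_state(): the state, without advancing time (a new reading comes with each control period).
- get_image(name): name is "side" or "top"; returns the picture (420x560x3 uint8, blue, green, red); there is no depth.
- camera_model(name): a dict with "mtx" (3x3 intrinsics, pixels), "origin" and "attitude" of the camera in the world. Camera axes: x right, y up, looking along -z (the intrinsics and any distortion apply to the point x, -y, -z); pixel columns grow to the right and rows downward; lengths in m; the calibration is good to about 2 mm. A picture is of the moment at which its call begins. camera_model takes no time and is no camera call.
- sign_off(): hands the job in; it is judged then, once.
The state is a dict: "t": time; "joints": joint angles; "dq": joint speeds; "joint_torque": joint torques, N m; "ee_pos": TCP position; "tool_rot": TCP orientation; "force": force on the tool from outside, world axes, zero at the start; "wrist_torque": the same for the moment, N m; "opening": finger opening in m; "grasp_force": force on a finger pad.
Only numpy, scipy, OpenCV 4.12 (cv2) and the standard library are available. Lean on these libraries where they do the work, as an engineer would, in place of code of your own. Each camera call takes 0.05 s, during which the arm holds its last target. There are 200 camera calls.

### The job

Take the hook pole from its cradle, put its prong through the yellow ring eye of the blue flap under the extractor's clear hood, and pull the flap shut; then keep pulling it snug against its seal with a steady 15 N or so for two seconds, never yanking it. Afterwards unhook the pole and lay it back home in its cradle, leaving the flap shut; touch the flap only with the pole and leave the other things on the bench where they are.

Things in the scene. Friction and masses are not known exactly. Their poses are not given: they have to be found in the camera images.
- extractor: Fixed fume extractor: grey cabinet, 160 deep (x), 260 wide (y), 350 high, with a pipe collar 30 mm higher. Origin: centre of underside; front faces its -x (turned up to 0.2 rad from the robot). Solid below z 195 mm, front at x = -80. Above is the open intake, 240 mm wide between side cheeks, back wall at x = +68, roof underside at z 340; the roof runs forward as a clear hood.
- hood_lip (a point): Middle of the lower edge of the clear hood's downturned lip, at (-137.5, 0, 283) mm in the extractor frame; the lip is 5 mm thick and as wide as the cabinet. The eye can only be reached from below the lip, with the pole rising towards its hook by 25 to 50 degrees (42 suits).
- flap_hinge (a point): Point on the flap's hinge axis, mid-width, at (-60, 0, 195) mm in the extractor frame; axes as the extractor; the hinge axis is its y.
- flap: Blue intake flap with yellow ring eye: 210 wide, 6 thick, reaching 130 mm above its hinge. Origin on the hinge axis, z up the panel, y along the hinge, front face and eye to -x. Upright = shut, at its stop; it starts open, its top leaning back into the cabinet by 0.45 to 0.62 rad (0.75 at most). A stiff friction hinge (0.2 N m) holds it where it is left: 1 to 3 N at the eye moves it.
- eye (a point): Centre of the yellow ring eye, 105 mm up the panel from the hinge and 35 mm in front of its front face; axes as the panel. The ring's hole runs along the hinge (y), so the prong goes in sideways; inner diameter 34, outer 50, bar 8 mm thick. A 10 mm stem joins it to the panel. The snug pull of 15 N (10 to 20) acts on this ring; 28 N is a yank.
- pole: Loose hook pole, 225 mm long, 0.12 kg, lying level in its cradle. Origin in the middle of its red handle (18 x 18 mm, x = -45 to +50), where to grip it; x runs along the pole to the hook end, z up as it lies. A 12 mm round shaft runs to x = +180, where a straight prong, 10 mm thick, stands out square to -y, ending in a black 13 mm ball at y = -34.
- prong (a point): Middle of the prong, at (180, -18, 0) mm in the pole frame; axes as the pole.
- prong_tip (a point): Outer end of the prong's ball, at (180, -40.5, 0) mm in the pole frame.
- cradle: Fixed cradle: dark base 200 x 75 x 10 mm, two grey forked saddles open upward at x = -34 (fork 23 mm wide, floor z = 51) and x = +115 (18 wide, floor z = 54), their forks 21 mm high, splayed. Origin on the bench; the pole lies home with its origin at (0, 0, 60) mm in this frame, its x along the cradle's x. The handle is free at both sides between the saddles.
- bottle: Bystander: grey metal drinking bottle, 69 mm across, 251 mm tall.
- speaker_0: Bystander: round black desk speaker, about 105 mm.
- mouse: Bystander: black computer mouse, 108 x 62 x 38 mm.
- screwdriver_0: Bystander: red-handled screwdriver, 199 mm, lying flat.
- plier_1: Bystander: orange-handled pliers, 180 x 50 mm, lying flat.
- tape_roll: Bystander: black tape roll, 67 mm across, 19 mm high.
- contactor: Bystander: black and white contactor, 78 x 45 x 78 mm.

How it is judged:
By the outcome, as a careful person would: the job done as asked, in the order asked, and still so for the second after the job is handed in, with the robot touching nothing.
It also fails if it takes over 72 s, if anything falls off the work surface, if the arm or the gripper's body presses on something with over 40 N, if the wrist force passes 120 N, or if a joint passes its speed limit or range.

## Working session

There is one attempt and no reset: what is moved stays moved. The work goes in short steps, Python scripts to look and compute and a tool call to move; the robot and the scene stay as the last step left them, time stands still between calls to the robot, and variables do not carry over. Pictures are saved under pics/ and viewed, at most 12 in all, crops included, and the job is handed in when it is done.

Besides the shell and the picture viewer there is one more tool, called after "Emit:" as name(argument=value, ...) on one line, values as JSON. move_arm: Moves the arm, as the interface text tells. Its arguments: {"type":"object","properties":{"delta_rot":{"type":"array"},"linear":{"type":"array"},"hand":{"type":"array"},"force":{"type":"number"}},"required":["delta_rot","linear","hand"]}

```bash
ls; mkdir -p pics; python3 - <<'E'
from plant import *
import cv2
for n in("side","top"):
    cv2.imwrite(f"pics/{n}0.png",get_image(n)); m=camera_model(n); print(n,m)
print(get_state())
E
```

```text
pics
side {'mtx': array([[466.37953257,   0.        , 281.14841239],
       [  0.        , 466.37953257, 207.88650575],
       [  0.        ,   0.        ,   1.        ]]), 'origin': array([ 0.34688444, -1.02297062,  1.1481898 ]), 'attitude': array([ 0.9036216 ,  0.41299505, -0.0374175 , -0.10725216])}
top {'mtx': array([[458.85102542,   0.        , 279.79828673],
       [  0.        , 458.85102542, 208.03575971],
       [  0.        ,   0.        ,   1.        ]]), 'origin': array([-0.35730049,  0.33016935,  1.37729014]), 'attitude': array([-0.57381577, -0.19691352,  0.26845803,  0.74825852])}
{'t': 0.1, 'joints': array([-1.20301693e+00,  1.26342629e-01, -4.05119286e-02,  1.40540713e+00,
        1.76367994e-05,  1.57079665e+00]), 'dq': array([-0.00066873, -0.00213104,  0.00301464, -0.00019373,  0.00051961,
        0.0006391 ]), 'joint_torque': array([-1.70164378e-03, -4.36906207e+01,  3.53603840e+01,  1.37336017e-02,
       -8.81889378e-05, -1.39783813e-05]), 'ee_pos': array([ 0.1886317 , -0.48954292,  0.23059206]), 'tool_rot': array([-7.21938836e-04,  9.83139648e-01,  1.82854847e-01, -1.25304543e-04]), 'force': array([ 0.15855192, -0.12394142,  0.03726611]), 'wrist_torque': array([-0.0563886 ,  0.0079508 , -0.03442447]), 'grasp_force': 0.0, 'opening': 0.08533621711723641}
```

View pics/side0.png

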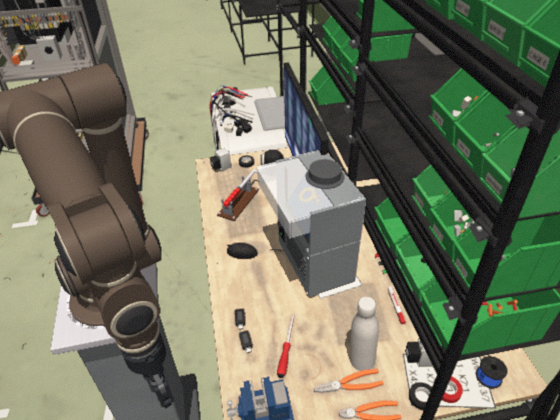

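View pics/top0.png

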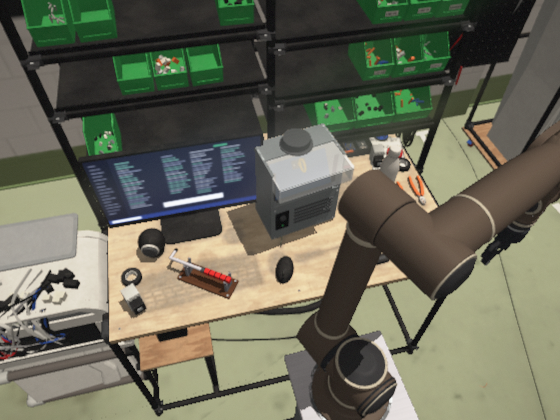

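Side: the extractor is centred near (315,225), the cradle with the red handle near (238,195), and the ring faint at (307,195). Top: the extractor is near (300,180), the cradle near (208,275), and the ring near (325,165). Next I'll enlarge those areas.

```bash
python3 - <<'E'
import cv2,numpy as np
s=cv2.imread("pics/side0.png");t=cv2.imread("pics/top0.png")
def c(i,x,y,w,h):return cv2.resize(i[y:y+h,x:x+w],(400,300),interpolation=cv2.INTER_CUBIC)
# scale 5 / 2.5
cv2.imwrite("pics/comp.png",np.vstack([np.hstack([c(s,200,150,80,60+0),c(t,160,240,80,60)]),np.hstack([c(s,230,140,160,120),c(t,230,120,160,120)])]))
E
```

```text
(no output)
```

View pics/comp.png

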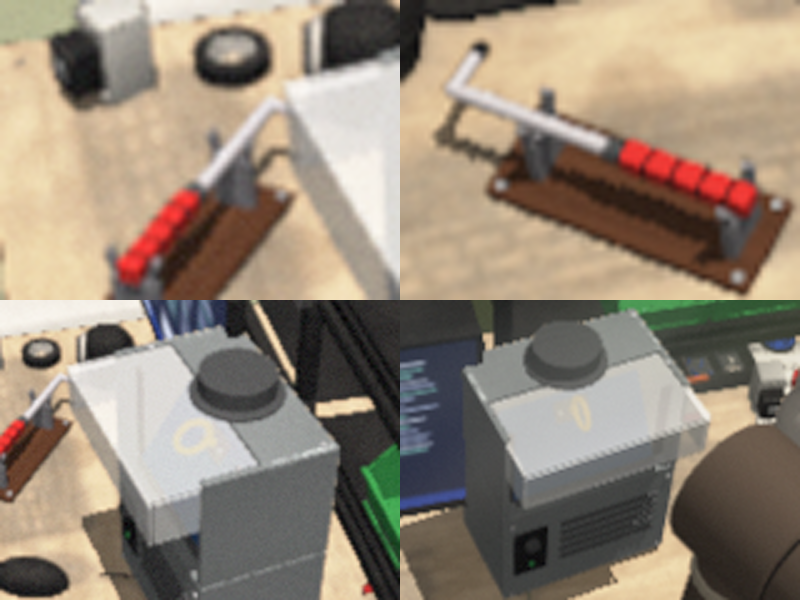

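Composite: the cradle is brown with the red handle, and the prong points up and away in the top view (tip about (176,250), elbow (170,257)). The hood's front top edge runs (257,171)–(290,224) in side and about (277,191)–(353,166) in top. The ring is at side (308,195) and top (301,165).

```bash
cat > h.py <<'E'
import numpy as np,cv2
from scipy.spatial.transform import Rotation as R
from plant import *
def rot(q): return R.from_quat([q[1],q[2],q[3],q[0]])
def ray(n,p):
    m=camera_model(n);K=m['mtx'];d=np.array([(p[0]-K[0,2])/K[0,0],-(p[1]-K[1,2])/K[1,1],-1])
    d=rot(m['attitude']).apply(d);return np.array(m['origin']),d/np.linalg.norm(d)
def onz(n,p,z):
    o,d=ray(n,p);return o+d*(z-o[2])/d[2]
def tri(ps,pt):
    A=[];b=[]
    for n,p in(("side",ps),("top",pt)):
        o,d=ray(n,p);M=np.eye(3)-np.outer(d,d);A.append(M);b.append(M@o)
    x=np.linalg.lstsq(np.vstack(A),np.hstack(b),rcond=None)[0]
    return x,max(np.linalg.norm(A[i]@x-b[i]) for i in(0,1))
def proj(n,X):
    m=camera_model(n);c=rot(m['attitude']).inv().apply(np.asarray(X)-m['origin']);K=m['mtx']
    return np.array([K[0,2]+K[0,0]*c[0]/-c[2],K[1,2]+K[1,1]*c[1]/c[2]])
E
python3 - <<'E'
from h import *
np.set_printoptions(precision=4,suppress=True)
pk={}
I={n:cv2.imread(f"pics/{n}0.png") for n in("side","top")}
roi={"side":(210,175,40,50),"top":(190,260,50,35)}
red={}
for n in I:
    x,y,w,h=roi[n];hsv=cv2.cvtColor(I[n],cv2.COLOR_BGR2HSV)[y:y+h,x:x+w]
    m=((hsv[...,0]<6)|(hsv[...,0]>174))&(hsv[...,1]>170)&(hsv[...,2]>110)
    v,u=np.nonzero(m);r=cv2.minAreaRect(np.c_[u+x,v+y].astype(np.float32));print(n,m.sum(),r,u.mean()+x,v.mean()+y)
    red[n]=(u.mean()+x,v.mean()+y)
    x,y,w,h=(210,180,60,40) if n=="side" else (170,255,75,50)
    hsv=cv2.cvtColor(I[n],cv2.COLOR_BGR2HSV)[y:y+h,x:x+w]
    m=(hsv[...,0]<12)&(hsv[...,1]>90)&(hsv[...,2]<130)&(hsv[...,2]>40)
    v,u=np.nonzero(m);r=cv2.minAreaRect(np.c_[u+x,v+y].astype(np.float32));print(' base',m.sum(),cv2.boxPoints(r).tolist())
print("red",tri(red["side"],red["top"]))
for k,a,b in [("elbow",(255.4,170.6),(170.4,257.4)),("nearend",(225.6,204),(228.4,279)),("hoodL",(257.2,171.2),(277.5,191.2)),("hoodR",(290,224),(353.5,166)),("ring",(307.5,195),(300.5,165))]:
    print(k,tri(a,b))
for n,ps in (("side",[(257.2,171.2),(290,224),(364,200),(318.8,150)]),("top",[(277.5,191.2),(353.5,166),(322.5,124),(256,148)])):
    for p in ps: print(n,p,onz(n,p,.35))
for p in [(179,277.5),(187,270),(238,281.5),(227.5,295)]: print("base",onz("top",p,.01))
print("tip",onz("top",(176,249.6),.06),onz("top",(170.4,257.4),.06),onz("top",(228.4,279),.06))
E
```

```text
side 97 ((231.2013702392578, 196.728515625), (5.045044422149658, 21.92913246154785), 42.273685455322266) 231.42268041237114 196.63917525773195
 base 395 [[217.06858825683594, 214.12680053710938], [247.3804473876953, 181.79415893554688], [258.82330322265625, 192.52182006835938], [228.5114288330078, 224.85446166992188]]
top 142 ((217.10330200195312, 274.7361145019531), (27.856304168701172, 5.587456226348877), 21.370624542236328) 217.2887323943662 274.90845070422534
 base 688 [[177.41822814941406, 278.4959716796875], [185.1688995361328, 258.565673828125], [238.1072540283203, 279.15283203125], [230.35658264160156, 299.0831298828125]]
red (array([0.4425, 0.3068, 0.0607]), np.float64(0.0007258782092571817))
elbow (array([0.5568, 0.4486, 0.0545]), np.float64(0.002745669086496782))
nearend (array([0.4174, 0.274 , 0.0591]), np.float64(0.0007400624143423544))
hoodL (array([0.5144, 0.0821, 0.3287]), np.float64(0.0042782099291899115))
hoodR (array([ 0.5501, -0.1747,  0.3374]), np.float64(0.002632849772159978))
ring (array([ 0.6364, -0.0275,  0.2964]), np.float64(0.0007613344075538467))
side (257.2, 171.2) [0.5064 0.0489 0.35  ]
side (290, 224) [ 0.5446 -0.1902  0.35  ]
side (364, 200) [ 0.7565 -0.1481  0.35  ]
side (318.8, 150) [0.7078 0.1077 0.35  ]
top (277.5, 191.2) [0.5019 0.0878 0.35  ]
top (353.5, 166) [ 0.5424 -0.1684  0.35  ]
top (322.5, 124) [ 0.7538 -0.1379  0.35  ]
top (256, 148) [0.6967 0.1067 0.35  ]
base [0.4958 0.4331 0.01  ]
base [0.5183 0.4027 0.01  ]
base [0.4293 0.2427 0.01  ]
base [0.3883 0.2869 0.01  ]
tip [0.5766 0.4249 0.06  ] [0.5498 0.4472 0.06  ] [0.4177 0.2743 0.06  ]
```

Emit:
move_arm(delta_rot=[[0, 0, 0], [0, 0, 0], [0, 0, 0], [0, 0, 0], [0, 0, 0]], linear=[[0.026, -0.032, 0], [0.026, -0.032, 0], [0.026, -0.032, 0], [0.026, -0.032, 0], [0.026, -0.032, 0]], hand=[0, 0, 0, 0, 0])

```text
t: 0.52
ee_pos: [0.2524, -0.292, 0.2308]
tool_rot: [-0.0, 0.983, 0.182, -0.0]
force: [0.3, -0.4, -0.0]
opening: 0.0852
grasp_force: 0.0
```

Emit:
move_arm(delta_rot=[[0, 0, 0], [0, 0, 0], [0, 0, 0], [0, 0, 0], [0, 0, 0]], linear=[[0.026, -0.032, 0], [0.026, -0.032, 0], [0.026, -0.032, 0], [0.026, -0.032, 0], [0.026, -0.032, 0]], hand=[0, 0, 0, 0, 0])

```text
t: 0.93
ee_pos: [0.316, -0.0959, 0.2313]
tool_rot: [0.0, 0.983, 0.182, 0.0]
force: [1.2, -0.8, -0.1]
opening: 0.0854
grasp_force: 0.0
```

Emit:
move_arm(delta_rot=[[0, 0, 0], [0, 0, 0], [0, 0, 0], [0, 0, 0], [0, 0, 0]], linear=[[0.026, -0.032, 0], [0.026, -0.032, 0], [0.026, -0.032, 0], [0.026, -0.032, 0], [0.026, -0.032, 0]], hand=[0, 0, 0, 0, 0])

```text
t: 1.35
ee_pos: [0.3799, 0.1005, 0.2313]
tool_rot: [0.0, 0.983, 0.183, 0.0]
force: [2.0, -0.8, 0.6]
opening: 0.0852
grasp_force: 0.0
```

Emit:
move_arm(delta_rot=[[0, 0, 0], [0, 0, 0], [0, 0, 0], [0, 0, 0], [0, 0, 0]], linear=[[0.026, -0.032, 0], [0.026, -0.032, 0], [0.026, -0.032, 0], [0.026, -0.032, 0], [0.026, -0.032, 0]], hand=[0, 0, 0, 0, 0])

```text
t: 1.77
ee_pos: [0.4646, 0.2414, 0.2328]
tool_rot: [-0.023, 0.974, 0.225, -0.006]
force: [0.3, 0.0, 0.5]
opening: 0.0851
grasp_force: 0.0
```

Emit:
move_arm(delta_rot=[[0, 0, -0.107], [0, 0, -0.107], [0, 0, -0.107], [0, 0, -0.107], [0, 0, -0.107]], linear=[[0, 0, 0.01], [0, 0, 0.01], [0, 0, 0.01], [0, 0, 0.01], [0, 0, 0.01]], hand=[0, 0, 0, 0, 0])

```text
t: 2.18
ee_pos: [0.4629, 0.242, 0.1824]
tool_rot: [-0.024, 0.879, 0.476, 0.0]
force: [0.5, -0.0, -0.4]
opening: 0.0854
grasp_force: 0.0
```

```bash
cat >> h.py <<'E'
np.set_printoptions(precision=4,suppress=True)
def pose(): s=get_state();return np.array(s['ee_pos']),rot(s['tool_rot']),s
def poleR(yaw,pitch): # pole attitude: yaw, hook up by pitch ; tool = pole * Rx(pi)
    return R.from_euler('ZY',[yaw,-pitch])*R.from_euler('x',np.pi)
def go(P,Rt):
    p,r,s=pose()
    print("t",s['t'],"joints",s['joints']);print(" lin(tool)",r.inv().apply(P-p),"n",np.linalg.norm(P-p)/.0417)
    rv=(r.inv()*Rt).as_rotvec();print(" rot(tool)",rv,"n",np.linalg.norm(rv)/.125,"lin in target frame",Rt.inv().apply(P-p))
E
python3 - <<'E'
from h import *
P=np.array([.4425,.3068,.13])
go(P,poleR(np.radians(51.5),0))
for n in("side","top"): cv2.imwrite(f"pics/{n}1.png",get_image(n))
s=cv2.imread("pics/side1.png");t=cv2.imread("pics/top1.png")
c=lambda i,x,y:cv2.resize(i[y:y+100,x:x+133],(400,300))
cv2.imwrite("pics/c1.png",np.hstack([c(s,190,140),c(t,150,210)]))
E
```

```text
t 2.1833 joints [ 0.4549  0.1259 -0.1471  1.2993  0.0475  2.6049]
 lin(tool) [ 0.0418 -0.0503  0.0555] n 2.057200605790143
 rot(tool) [-0.0426 -0.0211  0.0927] n 0.8331665251604149 lin in target frame [ 0.038  -0.0563  0.0524]
```

View pics/c1.png

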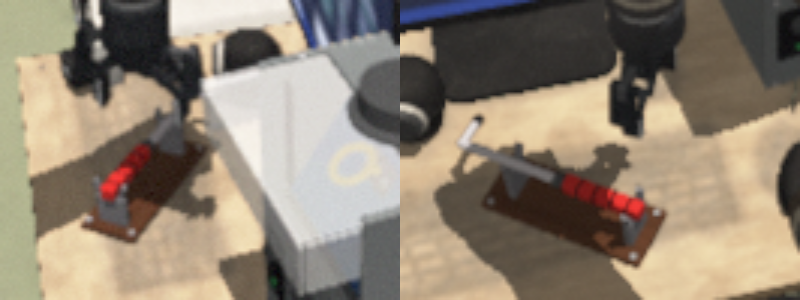

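The picture shows the fingers above the cradle, with the handle clear between the saddles. Joint 6 hit its range limit on this side, so I'll use the half-turned grasp.

```bash
sed -i "s/R.from_euler('x',np.pi)$/R.from_euler('y',np.pi)/" h.py; python3 - <<'E'
from h import *
go(np.array([.4425,.3068,.13]),poleR(np.radians(51.5),0))
E
```

```text
t 2.2833 joints [ 0.4548  0.1265 -0.1485  1.2998  0.0475  2.6098]
 lin(tool) [ 0.0425 -0.05    0.0545] n 2.0463047784712454
 rot(tool) [ 0.0286 -0.067  -3.0531] n 24.431558928702394 lin in target frame [-0.0388  0.0559  0.0514]
```

Emit:
move_arm(delta_rot=[[0.0011, -0.0027, -0.1221], [0.0011, -0.0027, -0.1221], [0.0011, -0.0027, -0.1221], [0.0011, -0.0027, -0.1221], [0.0011, -0.0027, -0.1221]], linear=[[0, 0, 0], [0, 0, 0], [0, 0, 0], [0, 0, 0], [0, 0, 0]], hand=[0, 0, 0, 0, 0])

```text
t: 2.7
ee_pos: [0.4633, 0.242, 0.184]
tool_rot: [-0.022, 0.697, 0.717, 0.001]
force: [-0.5, 0.3, 0.0]
opening: 0.0852
grasp_force: 0.0
```

Emit:
move_arm(delta_rot=[[0.0011, -0.0027, -0.1221], [0.0011, -0.0027, -0.1221], [0.0011, -0.0027, -0.1221], [0.0011, -0.0027, -0.1221], [0.0011, -0.0027, -0.1221]], linear=[[0, 0, 0], [0, 0, 0], [0, 0, 0], [0, 0, 0], [0, 0, 0]], hand=[0, 0, 0, 0, 0])

```text
t: 3.12
ee_pos: [0.4633, 0.242, 0.184]
tool_rot: [-0.017, 0.449, 0.893, 0.001]
force: [-0.8, 0.3, 0.2]
opening: 0.0853
grasp_force: 0.0
```

Emit:
move_arm(delta_rot=[[0.0011, -0.0027, -0.1221], [0.0011, -0.0027, -0.1221], [0.0011, -0.0027, -0.1221], [0.0011, -0.0027, -0.1221], [0.0011, -0.0027, -0.1221]], linear=[[0, 0, 0], [0, 0, 0], [0, 0, 0], [0, 0, 0], [0, 0, 0]], hand=[0, 0, 0, 0, 0])

```text
t: 3.53
ee_pos: [0.4632, 0.242, 0.184]
tool_rot: [-0.012, 0.16, 0.987, 0.001]
force: [0.4, 0.1, -0.3]
opening: 0.0849
grasp_force: 0.0
```

Emit:
move_arm(delta_rot=[[0.0011, -0.0027, -0.1221], [0.0011, -0.0027, -0.1221], [0.0011, -0.0027, -0.1221], [0.0011, -0.0027, -0.1221], [0.0011, -0.0027, -0.1221]], linear=[[0, 0, 0], [0, 0, 0], [0, 0, 0], [0, 0, 0], [0, 0, 0]], hand=[0, 0, 0, 0, 0])

```text
t: 3.95
ee_pos: [0.4633, 0.242, 0.184]
tool_rot: [-0.005, -0.144, 0.99, 0.0]
force: [-0.3, -0.5, 0.5]
opening: 0.0856
grasp_force: 0.0
```

Emit:
move_arm(delta_rot=[[0.0011, -0.0027, -0.1221], [0.0011, -0.0027, -0.1221], [0.0011, -0.0027, -0.1221], [0.0011, -0.0027, -0.1221], [0.0011, -0.0027, -0.1221]], linear=[[0, 0, 0], [0, 0, 0], [0, 0, 0], [0, 0, 0], [0, 0, 0]], hand=[0, 0, 0, 0, 0])

```text
t: 4.37
ee_pos: [0.4632, 0.242, 0.184]
tool_rot: [0.002, -0.435, 0.9, 0.0]
force: [0.1, 0.1, 1.1]
opening: 0.0852
grasp_force: 0.0
```

Emit:
move_arm(delta_rot=[[0, 0, 0], [0, 0, 0], [0, 0, 0], [0, 0, 0]], linear=[[-0.013, 0.0186, 0.017], [-0.013, 0.0186, 0.017], [-0.013, 0.0186, 0.017], [0, 0, 0]], hand=[0, 0, 0, 0])

```text
t: 4.7
ee_pos: [0.442, 0.3092, 0.1296]
tool_rot: [0.0, -0.434, 0.901, 0.0]
force: [-0.8, -1.0, 0.8]
opening: 0.0853
grasp_force: 0.0
```

```bash
python3 - <<'E'
from h import *
go(np.array([.4425,.3068,.041]),poleR(np.radians(51.5),0))
# ring via yellow mask
for n,(x,y,w,h) in (("side",(285,175,45,40)),("top",(280,145,45,40))):
    I=cv2.imread(f"pics/{n}0.png").astype(int)[y:y+h,x:x+w]
    d=(I[...,2]+I[...,1])/2-I[...,0]
    print(n,np.percentile(d,[5,50,90,98]))
    m=(d>np.percentile(d,50)*.5+.5*np.percentile(d,99)).astype(np.uint8)
    k,l,st,c=cv2.connectedComponentsWithStats(m,connectivity=8);i=1+st[1:,4].argmax()
    v,u=np.nonzero(l==i);e=cv2.fitEllipse(cv2.convexHull(np.c_[u+x,v+y].astype(np.float32)));print(st[i],e)
E
```

```text
t 4.7 joints [ 0.6101  0.1713 -0.2096  1.1894  0.0006 -0.2871]
 lin(tool) [ 0.0016 -0.0019  0.0886] n 2.126258278895201
 rot(tool) [ 0.0004  0.0007 -0.0017] n 0.01481244273733079 lin in target frame [ 0.0016 -0.0019  0.0886]
side [-5.   0.   7.5 24.5]
[ 14  12  18  15 120] ((307.59686279296875, 194.6250762939453), (14.198792457580566, 17.23908233642578), 76.69923400878906)
top [-3.  -0.5  8.5 25. ]
[17 13 10 15 83] ((301.68817138671875, 164.64979553222656), (8.246109962463379, 14.392187118530273), 159.73460388183594)
```

Emit:
move_arm(delta_rot=[[0, 0, 0], [0, 0, 0], [0, 0, 0], [0, 0, 0], [0, 0, 0]], linear=[[0, -0.001, 0.03], [0, -0.001, 0.03], [0.001, 0, 0.02], [0, 0, 0.0085], [0, 0, 0]], hand=[0, 0, 0, 0, 0])

```text
t: 5.12
ee_pos: [0.4444, 0.3045, 0.0425]
tool_rot: [0.001, -0.433, 0.901, -0.0]
force: [-0.4, -1.0, 0.7]
opening: 0.0856
grasp_force: 0.0
```

Emit:
move_arm(delta_rot=[[0, 0, 0], [0, 0, 0], [0, 0, 0], [0, 0, 0], [0, 0, 0]], linear=[[0, 0, 0], [0, 0, 0], [0, 0, 0], [0, 0, 0], [0, 0, 0]], hand=[0.6, 0.6, 0.7, 0.8, 0.9], force=40)

```text
t: 5.53
ee_pos: [0.4458, 0.3059, 0.045]
tool_rot: [0.003, -0.434, 0.901, 0.0]
force: [-0.9, 1.8, 1.4]
opening: 0.0254
grasp_force: 1.0
```

Emit:
move_arm(delta_rot=[[0, 0, 0], [0, 0, 0], [0, 0, 0], [0, 0, 0], [0, 0, 0]], linear=[[0, 0, 0], [0, 0, 0], [0, 0, 0], [0, 0, 0], [0, 0, 0]], hand=[1, 1, 1, 1, 1], force=100)

```text
t: 5.95
ee_pos: [0.4452, 0.3066, 0.0452]
tool_rot: [0.003, -0.434, 0.901, 0.001]
force: [-3.3, 2.0, 6.7]
opening: 0.016
grasp_force: 98.0
```

```bash
python3 - <<'E'
from h import *
p,r,s=pose();print(s['t'],s['ee_pos'],s['opening'],s['grasp_force'],s['force'],r.apply([1,0,0]),r.apply([0,0,1]))
E=tri((307.6,194.6),(301.7,164.7));print(E)
E
```

```text
5.95 [0.4452 0.3066 0.0452] 0.01601473267918374 97.97502636909485 [-3.3476  1.9647  6.6555] [-0.6229 -0.7823 -0.006 ] [ 0.0041  0.0044 -1.    ]
(array([ 0.6351, -0.0305,  0.2996]), np.float64(0.0002557242815362351))
```

Emit:
move_arm(delta_rot=[[0, 0, 0], [0, 0, 0], [0, 0, 0], [0, 0, 0], [0, 0, 0]], linear=[[0, 0, -0.015], [0, 0, -0.03], [0, 0, -0.035], [0, 0, -0.04], [0, 0, -0.035]], hand=[1, 1, 1, 1, 1], force=110)

```text
t: 6.37
ee_pos: [0.4444, 0.3051, 0.2013]
tool_rot: [0.002, -0.434, 0.901, 0.0]
force: [0.2, 1.4, 0.1]
opening: 0.016
grasp_force: 107.5
```

Emit:
move_arm(delta_rot=[[0, -0.112, 0], [0, -0.112, 0], [0, -0.112, 0], [0, -0.112, 0], [0, -0.112, 0]], linear=[[0, 0, 0], [0, 0, 0], [0, 0, 0], [0, 0, 0], [0, 0, 0]], hand=[1, 1, 1, 1, 1])

```text
t: 6.78
ee_pos: [0.4447, 0.3053, 0.2003]
tool_rot: [0.254, -0.417, 0.864, 0.121]
force: [-0.3, -0.1, -0.8]
opening: 0.016
grasp_force: 107.5
```

Emit:
move_arm(delta_rot=[[0, -0.112, 0], [0, -0.112, 0], [0, 0, 0]], linear=[[0, 0, 0], [0, 0, 0], [0, 0, 0]], hand=[1, 1, 1])

```text
t: 7.03
ee_pos: [0.4382, 0.3012, 0.189]
tool_rot: [0.342, -0.4, 0.834, 0.166]
force: [-2.8, -1.7, -4.8]
opening: 0.0161
grasp_force: 107.5
```

```bash
python3 - <<'E'
from h import *
p,r,s=pose();print(s['t'],s['ee_pos'],s['opening'],s['grasp_force'],s['force'],s['wrist_torque'],r.as_matrix())
print("mouse",onz("top",(285,268),.02),onz("side",(242,251),.02))
go(np.array([.34,.04,.20]),poleR(.16,np.pi/4))
E
```

```text
7.0333 [0.4382 0.3012 0.189 ] 0.01612650329424699 107.50345230102539 [-2.8478 -1.6813 -4.7851] [-0.8639  0.7748  0.0427] [[-0.4458 -0.7807  0.4379]
 [-0.5535  0.6249  0.5506]
 [-0.7035  0.0031 -0.7107]]
mouse [0.4338 0.0763 0.02  ] [0.4394 0.0653 0.02  ]
t 7.0333 joints [ 0.4217 -0.3863 -0.838   0.3979  0.329  -0.3478]
 lin(tool) [ 0.1806 -0.0865 -0.1946] n 6.697260396123405
 rot(tool) [ 0.521  -0.006   0.5195] n 5.886444193648626 lin in target frame [ 0.0902 -0.2422 -0.1057]
```

```bash
python3 - <<'E'
from h import *
go(np.array([.38,.04,.115]),poleR(.16,np.pi/4))
E
```

```text
t 7.0333 joints [ 0.4217 -0.3863 -0.838   0.3979  0.329  -0.3478]
 lin(tool) [ 0.2226 -0.118  -0.1167] n 6.658649396535593
 rot(tool) [ 0.521  -0.006   0.5195] n 5.886444193648626 lin in target frame [ 0.1224 -0.2486 -0.0177]
```

Emit:
move_arm(delta_rot=[[0, 0, 0], [0, 0, 0], [0, 0, 0], [0, 0, 0]], linear=[[0.032, -0.017, -0.017], [0.032, -0.017, -0.017], [0.032, -0.017, -0.017], [0.032, -0.017, -0.017]], hand=[1, 1, 1, 1])

```text
t: 7.37
ee_pos: [0.4116, 0.1538, 0.1583]
tool_rot: [0.346, -0.402, 0.831, 0.165]
force: [1.6, -1.4, -1.4]
opening: 0.0157
grasp_force: 107.8
```

Emit:
move_arm(delta_rot=[[0, 0, 0], [0, 0, 0], [0, 0, 0], [0, 0, 0]], linear=[[0.032, -0.017, -0.017], [0.032, -0.017, -0.017], [0.032, -0.017, -0.017], [0, 0, 0]], hand=[1, 1, 1, 1])

```text
t: 7.7
ee_pos: [0.3876, 0.0334, 0.1243]
tool_rot: [0.345, -0.395, 0.836, 0.164]
force: [-0.2, 0.4, -0.3]
opening: 0.016
grasp_force: 107.9
```

Emit:
move_arm(delta_rot=[[0.087, -0.001, 0.0866], [0.087, -0.001, 0.0866], [0.087, -0.001, 0.0866], [0.087, -0.001, 0.0866]], linear=[[0, 0, 0], [0, 0, 0], [0, 0, 0], [0, 0, 0]], hand=[1, 1, 1, 1])

```text
t: 8.03
ee_pos: [0.3877, 0.04, 0.1257]
tool_rot: [0.375, -0.198, 0.902, 0.082]
force: [1.1, 0.6, -0.7]
opening: 0.0161
grasp_force: 107.9
```

Emit:
move_arm(delta_rot=[[0.087, -0.001, 0.0866], [0.087, -0.001, 0.0866], [0, 0, 0], [0, 0, 0]], linear=[[0, 0, 0], [0, 0, 0], [0, 0, 0], [0, 0, 0]], hand=[1, 1, 1, 1])

```text
t: 8.37
ee_pos: [0.3866, 0.0447, 0.1256]
tool_rot: [0.383, -0.102, 0.917, 0.041]
force: [0.1, 0.4, -1.0]
opening: 0.0157
grasp_force: 107.9
```

```bash
python3 - <<'E'
from h import *
p,r,s=pose();print(s['t'],s['ee_pos'],s['opening'],s['force'],s['wrist_torque'])
go(np.array([.38,.04,.115]),poleR(.16,np.pi/4))
for n in("side","top"): cv2.imwrite(f"pics/{n}2.png",get_image(n))
S=cv2.imread("pics/side2.png");t=cv2.imread("pics/top2.png")
c=lambda i,x,y:cv2.resize(i[y:y+120,x:x+160],(400,300),interpolation=cv2.INTER_CUBIC)
cv2.imwrite("pics/c2.png",np.vstack([np.hstack([c(S,200,140),c(t,230,120)]),np.hstack([c(S,200,200),c(t,230,170)])]))
E
```

```text
8.3667 [0.3866 0.0447 0.1256] 0.015702924477440185 [ 0.0837  0.4252 -0.9647] [-0.1563  0.8304 -0.0408]
t 8.3667 joints [-0.0018 -0.7791 -1.1351  0.4365  0.1544 -0.159 ]
 lin(tool) [ 0.0128 -0.0031  0.0021] n 0.3198085823591041
 rot(tool) [0.0399 0.005  0.044 ] n 0.4767482254228144 lin in target frame [ 0.0126 -0.0036  0.0023]
```

View pics/c2.png

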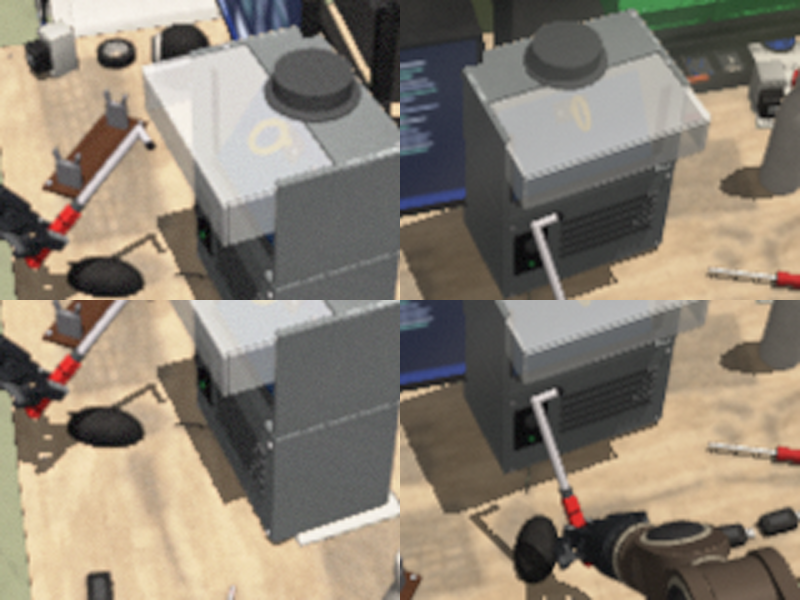

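The picture shows the pole held at about 45°. The elbow is at side (255,191) and top (285,210), the prong points right, and the extractor's foot corners are visible at side (310,296) and top (273,239), (332,216).

```bash
python3 - <<'E'
from h import *
p,r,s=pose()
e,err=tri((255.2,191.2),(285.2,209.8));print("elbow",e,err,"in tool",r.inv().apply(e-p))
e,err=tri((260,197.6),(292,206.8));print("tip",e,err,"in tool",r.inv().apply(e-p))
print("expect",[-.18,0,-.019],[-.18,-.037,-.019])
for n,q in(("side",(310,296)),("top",(273.2,238.8)),("top",(332,216))):print(onz(n,q,0))
E
```

```text
elbow [0.4968 0.0647 0.2636] 0.002245592159257554 in tool [-0.1776 -0.0009 -0.0184]
tip [0.5068 0.0392 0.2576] 0.0015630564101741986 in tool [-0.1764 -0.0279 -0.011 ]
expect [-0.18, 0, -0.019] [-0.18, -0.037, -0.019]
[ 0.6134 -0.1555  0.    ]
[0.576  0.0806 0.    ]
[ 0.6213 -0.163   0.    ]
```

```bash
cat >> h.py <<'E'
O=np.array([.668,-.025,0]);YAW=.165
PR=np.array([-.178,-.018,-.0185])
RX=R.from_euler('z',YAW)
def W(x,y,z): return O+RX.apply([x,y,z])
def L(p): return RX.inv().apply(np.asarray(p)-O)
def tcp(P,Rt): return P-Rt.apply(PR)
def now():
    p,r,s=pose();f=RX.inv().apply(s['force'])
    pol=r*R.from_euler('y',np.pi);print("t",s['t'],"prong local",L(p+r.apply(PR)),"F local",f,"joints",s['joints'],"pitch",np.arcsin(pol.apply([1,0,0])[2]))
E
python3 - <<'E'
from h import *
now()
Rt=poleR(YAW,np.pi/4);ey=L([.635,-.0305,.2996]);print("eye",ey)
u=np.array([.7071,0,.7071]);s=np.array([0,.048,0])
A=W(-.165,.048,.225)
p,r,_=pose();go(tcp(A,Rt),Rt)
pts=[A,W(*(ey+s-.09*u)),W(*(ey+s)),W(*ey)]
for a,b in zip(pts,pts[1:]): d=Rt.inv().apply(b-a);print(d,np.linalg.norm(d)/.0417)
E
```

```text
t 8.4667 prong local [-0.1531  0.0995  0.264 ] F local [-0.3     0.1266 -0.2896] joints [-0.0094 -0.7769 -1.1356  0.4352  0.1542 -0.1582] pitch 0.7888449172039176
eye [-0.0335 -0.      0.2996]
t 8.4667 joints [-0.0094 -0.7769 -1.1356  0.4352  0.1542 -0.1582]
 lin(tool) [ 0.0372 -0.0453  0.0175] n 1.466910136271807
 rot(tool) [0.031  0.0035 0.0341] n 0.3698371653154066 lin in target frame [ 0.0356 -0.046   0.0191]
[-0.0558 -0.      0.0403] 1.6495144343744461
[-0.09 -0.    0.  ] 2.158252683353989
[-0.    -0.048  0.   ] 1.1510791366906474
```

Emit:
move_arm(delta_rot=[[0.031, 0.0035, 0.034], [0, 0, 0], [0, 0, 0], [0, 0, 0], [0, 0, 0]], linear=[[0, 0, 0], [0.012, -0.015, 0.006], [0.012, -0.015, 0.006], [0.012, -0.015, 0.006], [0, 0, 0]], hand=[1, 1, 1, 1, 1])

```text
t: 8.88
ee_pos: [0.3798, -0.009, 0.0822]
tool_rot: [0.379, -0.07, 0.922, 0.03]
force: [-0.6, -0.1, -2.0]
opening: 0.0163
grasp_force: 108.0
```

Emit:
move_arm(delta_rot=[[0, 0, 0], [0, 0, 0], [0, 0, 0], [0, 0, 0], [0, 0, 0]], linear=[[-0.014, 0, 0.01], [-0.014, 0, 0.01], [-0.014, 0, 0.01], [-0.014, 0, 0.01], [0, 0, 0]], hand=[1, 1, 1, 1, 1])

```text
t: 9.3
ee_pos: [0.4518, 0.0048, 0.099]
tool_rot: [0.382, -0.074, 0.92, 0.031]
force: [-0.0, 0.1, -0.2]
opening: 0.0158
grasp_force: 108.0
```

```bash
python3 - <<'E'
from h import *
now()
Rt=poleR(YAW,np.pi/4);ey=np.array([-.0335,0,.2996]);s=np.array([0,.048,0])
go(tcp(W(*(ey+s)),Rt),Rt)
E
```

```text
t 9.3 prong local [-0.096   0.0463  0.2381] F local [-0.0179  0.0953 -0.1683] joints [-0.1164 -0.5468 -1.1331  0.2163  0.1949 -0.1975] pitch 0.7876218539943598
t 9.3 joints [-0.1164 -0.5468 -1.1331  0.2163  0.1949 -0.1975]
 lin(tool) [-0.0875  0.0014  0.0005] n 2.099773800537613
 rot(tool) [-0.0033  0.0022 -0.0036] n 0.04265099090091601 lin in target frame [-0.0876  0.0011  0.0003]
```

Emit:
move_arm(delta_rot=[[0, 0, 0], [0, 0, 0], [0, 0, 0], [0, 0, 0], [0, 0, 0]], linear=[[-0.022, 0, 0], [-0.022, 0, 0], [-0.022, 0, 0], [-0.02, 0, 0], [0, 0, 0]], hand=[1, 1, 1, 1, 1])

```text
t: 9.72
ee_pos: [0.5121, 0.0147, 0.1624]
tool_rot: [0.384, -0.074, 0.92, 0.031]
force: [-0.5, -0.8, -0.4]
opening: 0.0159
grasp_force: 108.0
```

```bash
python3 - <<'E'
from h import *
now()
p,r,s=pose();P=p+r.apply(PR)
for n in("side","top"): cv2.imwrite(f"pics/{n}3.png",get_image(n)); print(n,"prong px",proj(n,P),"elbow",proj(n,p+r.apply([-.178,0,-.0185])),"tip",proj(n,p+r.apply([-.178,-.0405,-.0185])))
S=cv2.imread("pics/side3.png");t=cv2.imread("pics/top3.png")
c=lambda i,x,y:cv2.resize(i[y:y+75,x:x+50],(400,600),interpolation=cv2.INTER_CUBIC)
cv2.imwrite("pics/c3.png",np.hstack([c(S,280,160),c(t,275,135)]))
E
```

```text
t 9.7167 prong local [-0.0354  0.0463  0.302 ] F local [-0.6052 -0.6608 -0.3657] joints [-0.0617 -0.4551 -0.9521  0.2949  0.1571 -0.158 ] pitch 0.7912787913921946
side prong px [300.251  185.0112] elbow [297.7742 181.5582] tip [303.4125 189.4187]
top prong px [289.1534 168.7106] elbow [284.1062 170.3429] tip [295.4162 166.6853]
```

View pics/c3.png

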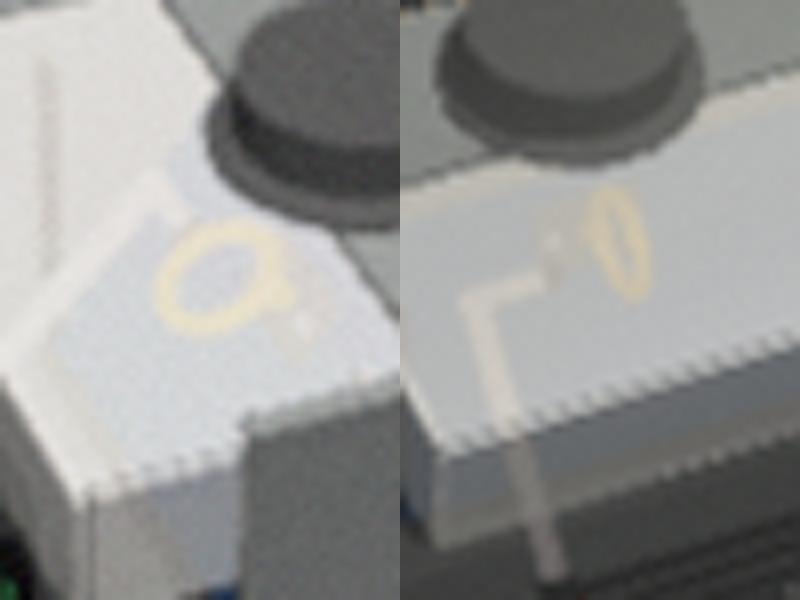

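The ring is centred at side (307.3,194.8) and top (302.9,165.6). The prong is just left of it: elbow at side (299.4,183) and top (284.4,172.5), ball at top (294,168).

```bash
python3 - <<'E'
from h import *
for k,a,b in(("ring",(307.3,194.8),(302.9,165.6)),("elbow",(299.4,183),(284.4,172.5)),("ball",(303,187.8),(294.1,168))):
    x,e=tri(a,b);print(k,L(x),e)
p,r,s=pose();print("elbow fk",L(p+r.apply([-.178,0,-.0185])),"ball fk",L(p+r.apply([-.178,-.034,-.0185])))
E
```

```text
ring [-0.0365 -0.002   0.2996] 0.001975621181602446
elbow [-0.0327  0.0635  0.2932] 0.0032581947525745386
ball [-0.0357  0.0298  0.3015] 0.002264916439854101
elbow fk [-0.0382  0.065   0.2962] ball fk [-0.0384  0.031   0.2961]
```

Emit:
move_arm(delta_rot=[[0, 0, 0], [0, 0, 0], [0, 0, 0]], linear=[[-0.001, -0.009, 0], [-0.001, -0.009, 0], [0, -0.006, 0]], hand=[1, 1, 1])

```text
t: 10.07
ee_pos: [0.5119, -0.0085, 0.157]
tool_rot: [0.38, -0.074, 0.921, 0.031]
force: [-0.1, -0.2, -0.6]
opening: 0.0157
grasp_force: 108.0
```

Emit:
move_arm(delta_rot=[[0, 0, 0], [0, 0, 0], [0, 0, 0], [0, 0, 0]], linear=[[0, -0.008, 0], [0, -0.008, 0], [0, -0.008, 0], [0, 0, 0]], hand=[1, 1, 1, 1])

```text
t: 10.4
ee_pos: [0.5173, -0.0328, 0.1586]
tool_rot: [0.382, -0.074, 0.921, 0.031]
force: [0.4, -0.6, -0.4]
opening: 0.016
grasp_force: 108.0
```

```bash
python3 - <<'E'
from h import *
now()
for n in("side","top"): cv2.imwrite(f"pics/{n}4.png",get_image(n))
S=cv2.imread("pics/side4.png");t=cv2.imread("pics/top4.png")
c=lambda i,x,y:cv2.resize(i[y:y+75,x:x+50],(400,600),interpolation=cv2.INTER_CUBIC)
cv2.imwrite("pics/c4.png",np.hstack([c(S,280,160),c(t,275,135)]))
now()
E
```

```text
t 10.4 prong local [-0.0373 -0.0015  0.2976] F local [ 0.285  -0.7063 -0.4475] joints [-0.2094 -0.4165 -0.9327  0.3039  0.2584 -0.2667] pitch 0.7856581844333246
t 10.5 prong local [-0.0372 -0.0005  0.2976] F local [ 0.2433 -1.0507 -0.1872] joints [-0.2073 -0.4171 -0.9331  0.3039  0.2579 -0.2655] pitch 0.7857104256319248
```

View pics/c4.png

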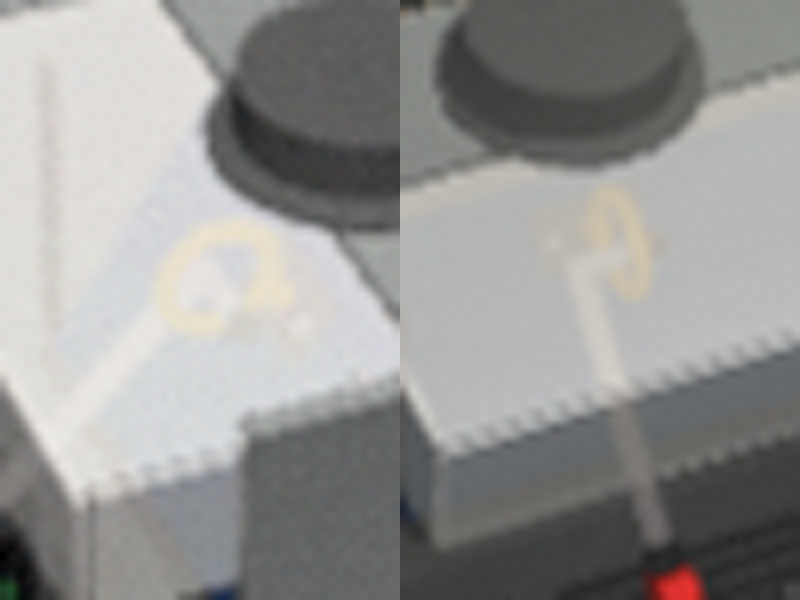

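The prong passes through the ring (side (307,195), top (301,166)) with no contact load. Now I'll pull gently.

Emit:
move_arm(delta_rot=[[0, 0, 0], [0, 0, 0], [0, 0, 0], [0, 0, 0], [0, 0, 0]], linear=[[0.002, 0, -0.002], [0.002, 0, -0.002], [0.0015, 0, -0.0015], [0.0015, 0, -0.0015], [0.0015, 0, -0.0015]], hand=[1, 1, 1, 1, 1])

```text
t: 10.92
ee_pos: [0.506, -0.0329, 0.1602]
tool_rot: [0.383, -0.075, 0.92, 0.031]
force: [2.5, 1.2, 1.6]
opening: 0.0161
grasp_force: 107.8
```

Emit:
move_arm(delta_rot=[[0, 0, 0], [0, 0, 0], [0, 0, 0], [0, 0, 0], [0, 0, 0]], linear=[[0.002, 0, -0.002], [0.002, 0, -0.002], [0.002, 0, -0.002], [0.002, 0, -0.002], [0.002, 0, -0.002]], hand=[1, 1, 1, 1, 1])

```text
t: 11.33
ee_pos: [0.4919, -0.0354, 0.16]
tool_rot: [0.383, -0.075, 0.92, 0.031]
force: [3.2, 0.9, 3.8]
opening: 0.0162
grasp_force: 108.2
```

```bash
python3 - <<'E'
from h import *
now()
E
```

```text
t 11.3333 prong local [-0.0631  0.0004  0.2993] F local [3.2736 0.3957 3.7611] joints [-0.2384 -0.4777 -0.9587  0.3427  0.2804 -0.2905] pitch 0.7882819015586857
```

Emit:
move_arm(delta_rot=[[0, 0, 0], [0, 0, 0], [0, 0, 0], [0, 0, 0], [0, 0, 0]], linear=[[0.002, 0, -0.002], [0.002, 0, -0.002], [0.002, 0, -0.002], [0.002, 0, -0.002], [0.002, 0, -0.002]], hand=[1, 1, 1, 1, 1])

```text
t: 11.75
ee_pos: [0.4772, -0.0376, 0.1588]
tool_rot: [0.382, -0.075, 0.921, 0.031]
force: [2.0, 1.7, 3.6]
opening: 0.0153
grasp_force: 108.3
```

Emit:
move_arm(delta_rot=[[0, 0, 0], [0, 0, 0], [0, 0, 0], [0, 0, 0], [0, 0, 0]], linear=[[0.0025, 0, -0.0015], [0.0025, 0, -0.0015], [0.0025, 0, -0.0015], [0.0025, 0, -0.0015], [0.0025, 0, -0.0015]], hand=[1, 1, 1, 1, 1])

```text
t: 12.17
ee_pos: [0.4632, -0.0399, 0.1551]
tool_rot: [0.382, -0.075, 0.921, 0.031]
force: [1.3, 1.6, 3.5]
opening: 0.0159
grasp_force: 108.4
```

```bash
python3 - <<'E'
from h import *
now()
E
```

```text
t 12.1667 prong local [-0.0918  0.0005  0.2941] F local [1.5243 1.3848 3.4791] joints [-0.2797 -0.5394 -0.9916  0.3831  0.3079 -0.3222] pitch 0.7860402885603084
```

Emit:
move_arm(delta_rot=[[0, 0, 0], [0, 0, 0], [0, 0, 0], [0, 0, 0], [0, 0, 0]], linear=[[0.0014, 0, -0.0014], [0.0014, 0, -0.0014], [0.001, 0, -0.001], [0.001, 0, -0.001], [0.0007, 0, -0.0007]], hand=[1, 1, 1, 1, 1])

```text
t: 12.58
ee_pos: [0.4554, -0.0414, 0.1546]
tool_rot: [0.381, -0.074, 0.921, 0.031]
force: [1.6, 1.0, 2.1]
opening: 0.0158
grasp_force: 108.1
```

Emit:
move_arm(delta_rot=[[0, 0, 0], [0, 0, 0], [0, 0, 0]], linear=[[0.0007, 0, -0.0007], [0.0007, 0, -0.0007], [0.0007, 0, -0.0007]], hand=[1, 1, 1])

```text
t: 12.83
ee_pos: [0.4526, -0.0418, 0.1548]
tool_rot: [0.381, -0.074, 0.921, 0.031]
force: [0.8, 0.6, 1.4]
opening: 0.0159
grasp_force: 108.0
```

```bash
python3 - <<'E'
from h import *
now()
E
```

```text
t 12.8333 prong local [-0.1025  0.0003  0.2937] F local [0.8466 0.5164 1.4161] joints [-0.2973 -0.5635 -0.9998  0.404   0.319  -0.3356] pitch 0.7852024956962038
```

Emit:
move_arm(delta_rot=[[0, 0, 0], [0, 0, 0], [0, 0, 0], [0, 0, 0], [0, 0, 0]], linear=[[0.0007, 0, -0.0007], [0.0007, 0, -0.0007], [0.0007, 0, -0.0007], [0.0007, 0, -0.0007], [0.0007, 0, -0.0007]], hand=[1, 1, 1, 1, 1])

```text
t: 13.25
ee_pos: [0.4482, -0.0425, 0.1556]
tool_rot: [0.382, -0.075, 0.921, 0.031]
force: [2.0, 0.3, 2.0]
opening: 0.016
grasp_force: 108.0
```

```bash
python3 - <<'E'
from h import *
now()
for n in("side","top"): cv2.imwrite(f"pics/{n}5.png",get_image(n))
S=cv2.imread("pics/side5.png");t=cv2.imread("pics/top5.png")
c=lambda i,x,y:cv2.resize(i[y:y+75,x:x+50],(400,600),interpolation=cv2.INTER_CUBIC)
cv2.imwrite("pics/c5.png",np.hstack([c(S,265,160),c(t,270,145)]))
now()
E
```

```text
t 13.25 prong local [-0.1072  0.0004  0.2947] F local [ 2.0512 -0.0384  1.9975] joints [-0.3059 -0.5752 -1.0028  0.4135  0.3252 -0.3425] pitch 0.7866474539811306
t 13.35 prong local [-0.1073  0.0004  0.2946] F local [ 0.2352 -0.7761  0.8231] joints [-0.3059 -0.5754 -1.0028  0.4137  0.3251 -0.3425] pitch 0.7865434906154104
```

View pics/c5.png

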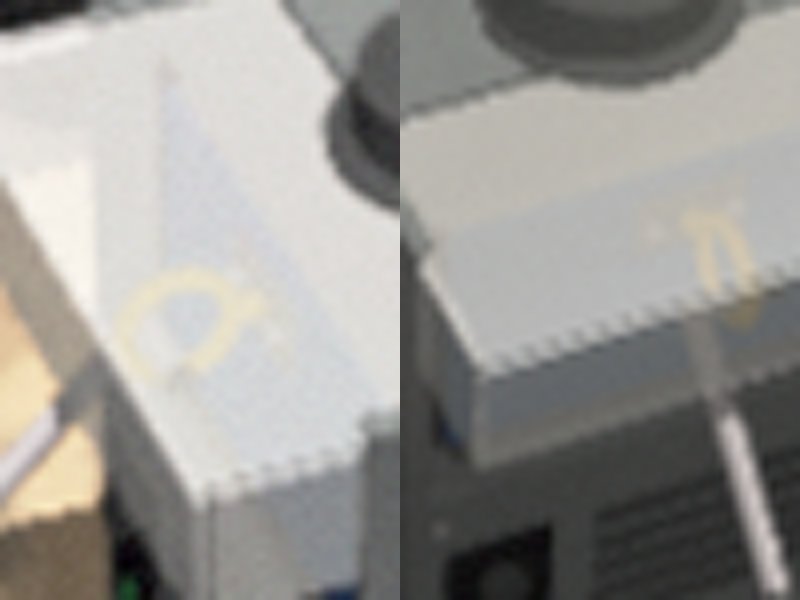

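The flap has come forward, with the ring at about side (288.8,200.6) and top (310.5,178), and the prong in its lower front.

```bash
python3 - <<'E'
from h import *
x,e=tri((288.8,200.6),(310.5,178));print(L(x),e)
E
```

```text
[-0.0934 -0.0009  0.2967] 0.0018390136138099322
```

Emit:
move_arm(delta_rot=[[0, 0, 0], [0, 0, 0], [0, 0, 0], [0, 0, 0]], linear=[[0.0007, 0, -0.0007], [0.0007, 0, -0.0007], [0.0007, 0, -0.0007], [0.0007, 0, -0.0007]], hand=[1, 1, 1, 1])

```text
t: 13.68
ee_pos: [0.4456, -0.0433, 0.1575]
tool_rot: [0.384, -0.075, 0.92, 0.031]
force: [10.7, 0.3, 4.0]
opening: 0.0158
grasp_force: 107.5
```

```bash
python3 - <<'E'
from h import *
now()
E
```

```text
t 13.6833 prong local [-0.1103  0.0004  0.297 ] F local [10.6552 -1.4236  4.0087] joints [-0.3128 -0.5845 -1.0036  0.4199  0.3307 -0.3483] pitch 0.7901939111008657
```

Emit:
move_arm(delta_rot=[[0, 0, 0], [0, 0, 0], [0, 0, 0]], linear=[[0.0007, 0, 0.0002], [0.0007, 0, 0.0002], [0, 0, 0]], hand=[1, 1, 1])

```text
t: 13.93
ee_pos: [0.4457, -0.0435, 0.1574]
tool_rot: [0.385, -0.076, 0.919, 0.031]
force: [9.9, 1.5, 4.8]
opening: 0.0161
grasp_force: 107.5
```

```bash
python3 - <<'E'
from h import *
now()
E
```

```text
t 13.9333 prong local [-0.1106  0.0003  0.2972] F local [10.0385 -0.2004  4.8217] joints [-0.314  -0.5853 -1.0056  0.4169  0.332  -0.3494] pitch 0.7923341389663353
```

Emit:
move_arm(delta_rot=[[0, 0, 0], [0, 0, 0], [0, 0, 0], [0, 0, 0]], linear=[[0.0005, 0, -0.0003], [0.0005, 0, -0.0003], [0.0005, 0, -0.0003], [0, 0, 0]], hand=[1, 1, 1, 1])

```text
t: 14.27
ee_pos: [0.4448, -0.0439, 0.1582]
tool_rot: [0.386, -0.076, 0.919, 0.03]
force: [14.5, 2.1, 4.2]
opening: 0.0163
grasp_force: 107.5
```

```bash
python3 - <<'E'
from h import *
now()
E
```

```text
t 14.2667 prong local [-0.1118  0.0003  0.2983] F local [14.6498 -0.3066  4.2396] joints [-0.317  -0.589  -1.0063  0.4184  0.3345 -0.3519] pitch 0.7944346010277452
```

Emit:
move_arm(delta_rot=[[0, 0, 0], [0, 0, 0], [0, 0, 0], [0, 0, 0], [0, 0, 0]], linear=[[0, 0, 0], [0, 0, 0], [0, 0, 0], [0, 0, 0], [0, 0, 0]], hand=[1, 1, 1, 1, 1])

```text
t: 14.68
ee_pos: [0.4448, -0.0438, 0.1582]
tool_rot: [0.386, -0.076, 0.919, 0.03]
force: [14.7, 1.7, 6.0]
opening: 0.0157
grasp_force: 107.5
```

Emit:
move_arm(delta_rot=[[0, 0, 0], [0, 0, 0], [0, 0, 0], [0, 0, 0], [0, 0, 0]], linear=[[0, 0, 0], [0, 0, 0], [0, 0, 0], [0, 0, 0], [0, 0, 0]], hand=[1, 1, 1, 1, 1])

```text
t: 15.1
ee_pos: [0.4448, -0.0438, 0.1582]
tool_rot: [0.386, -0.076, 0.919, 0.03]
force: [14.4, 1.5, 4.9]
opening: 0.0161
grasp_force: 107.5
```

Emit:
move_arm(delta_rot=[[0, 0, 0], [0, 0, 0], [0, 0, 0], [0, 0, 0], [0, 0, 0]], linear=[[0, 0, 0], [0, 0, 0], [0, 0, 0], [0, 0, 0], [0, 0, 0]], hand=[1, 1, 1, 1, 1])

```text
t: 15.52
ee_pos: [0.4448, -0.0438, 0.1582]
tool_rot: [0.386, -0.076, 0.919, 0.03]
force: [14.1, 2.9, 5.2]
opening: 0.0162
grasp_force: 107.5
```

Emit:
move_arm(delta_rot=[[0, 0, 0], [0, 0, 0], [0, 0, 0], [0, 0, 0], [0, 0, 0]], linear=[[0, 0, 0], [0, 0, 0], [0, 0, 0], [0, 0, 0], [0, 0, 0]], hand=[1, 1, 1, 1, 1])

```text
t: 15.93
ee_pos: [0.4448, -0.0439, 0.1582]
tool_rot: [0.386, -0.076, 0.919, 0.03]
force: [14.6, 2.1, 6.0]
opening: 0.0159
grasp_force: 107.5
```

Emit:
move_arm(delta_rot=[[0, 0, 0], [0, 0, 0], [0, 0, 0], [0, 0, 0], [0, 0, 0]], linear=[[0, 0, 0], [0, 0, 0], [0, 0, 0], [0, 0, 0], [0, 0, 0]], hand=[1, 1, 1, 1, 1])

```text
t: 16.35
ee_pos: [0.4448, -0.0438, 0.1582]
tool_rot: [0.386, -0.076, 0.919, 0.03]
force: [14.9, 1.9, 5.6]
opening: 0.0161
grasp_force: 107.5
```

Emit:
move_arm(delta_rot=[[0, 0, 0], [0, 0, 0], [0, 0, 0], [0, 0, 0], [0, 0, 0]], linear=[[0, 0, 0], [0, 0, 0], [0, 0, 0], [0, 0, 0], [0, 0, 0]], hand=[1, 1, 1, 1, 1])

```text
t: 16.77
ee_pos: [0.4448, -0.0439, 0.1582]
tool_rot: [0.386, -0.076, 0.919, 0.03]
force: [14.6, 1.3, 4.9]
opening: 0.0158
grasp_force: 107.5
```

```bash
python3 - <<'E'
from h import *
now()
for n in("side","top"): cv2.imwrite(f"pics/{n}6.png",get_image(n))
S=cv2.imread("pics/side6.png");t=cv2.imread("pics/top6.png")
c=lambda i,x,y:cv2.resize(i[y:y+75,x:x+50],(400,600),interpolation=cv2.INTER_CUBIC)
cv2.imwrite("pics/c6.png",np.hstack([c(S,265,160),c(t,285,145)]))
E
```

```text
t 16.7667 prong local [-0.1117  0.0003  0.2982] F local [14.5801 -1.1422  4.948 ] joints [-0.317  -0.5888 -1.0063  0.4184  0.3343 -0.3518] pitch 0.7942746769741801
```

View pics/c6.png

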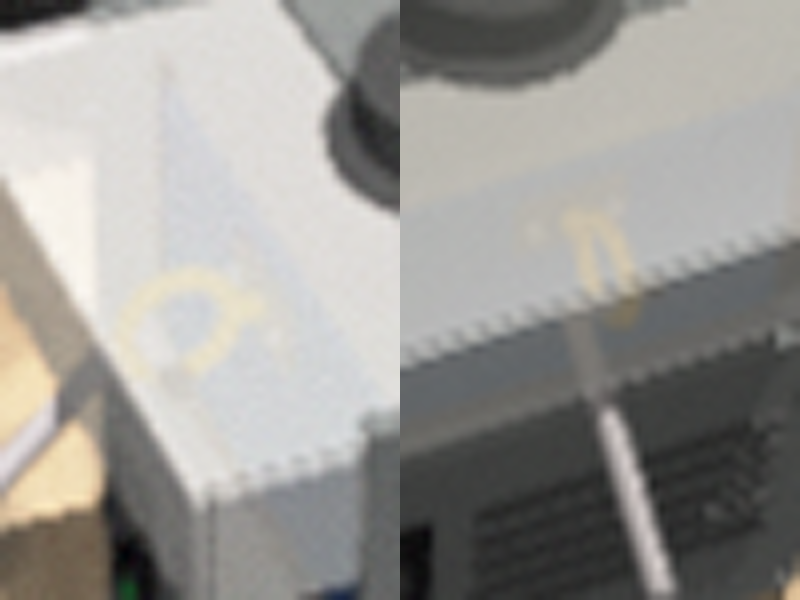

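The ring is unmoved between the two looks (at its stop), and 15–16 N was held for 2.5 s. Next I'll relax the pull and centre the prong in the eye.

Emit:
move_arm(delta_rot=[[0, 0, 0], [0, 0, 0], [0, 0, 0], [0, 0, 0], [0, 0, 0]], linear=[[-0.0007, 0, 0.0007], [-0.0014, 0, 0.0014], [-0.0014, 0, 0.0014], [-0.0014, 0, 0.0014], [-0.0014, 0, 0.0014]], hand=[1, 1, 1, 1, 1])

```text
t: 17.28
ee_pos: [0.4507, -0.042, 0.1537]
tool_rot: [0.382, -0.075, 0.921, 0.031]
force: [-0.4, 0.7, 2.4]
opening: 0.0161
grasp_force: 108.7
```

Emit:
move_arm(delta_rot=[[0, 0, 0]], linear=[[0, 0, 0]], hand=[1])

```text
t: 17.37
ee_pos: [0.4509, -0.042, 0.1538]
tool_rot: [0.382, -0.075, 0.921, 0.031]
force: [1.8, 0.3, 2.9]
opening: 0.0162
grasp_force: 108.5
```

```bash
python3 - <<'E'
from h import *
now()
E
```

```text
t 17.3667 prong local [-0.1044  0.0005  0.2929] F local [1.7768 0.0117 2.8781] joints [-0.3009 -0.5676 -1.0042  0.4032  0.3221 -0.3388] pitch 0.786608640100119
```

Emit:
move_arm(delta_rot=[[0, 0, 0], [0, 0, 0], [0, 0, 0], [0, 0, 0], [0, 0, 0]], linear=[[-0.0018, 0, -0.0011], [-0.0018, 0, -0.0011], [-0.0018, 0, -0.0011], [-0.0018, 0, -0.0011], [0, 0, 0]], hand=[1, 1, 1, 1, 1])

```text
t: 17.78
ee_pos: [0.4524, -0.0417, 0.1618]
tool_rot: [0.382, -0.075, 0.921, 0.031]
force: [0.2, 0.2, -0.4]
opening: 0.0161
grasp_force: 108.4
```

```bash
python3 - <<'E'
from h import *
now()
E
```

```text
t 17.7833 prong local [-0.1027  0.0005  0.3007] F local [ 0.2485  0.1473 -0.3881] joints [-0.2978 -0.5691 -0.9864  0.4226  0.3196 -0.3362] pitch 0.7856848416502041
```

Emit:
move_arm(delta_rot=[[0, 0, 0], [0, 0, 0], [0, 0, 0], [0, 0, 0]], linear=[[0, 0.005, 0], [0, 0.007, 0], [0, 0.007, 0], [0, 0.007, 0]], hand=[1, 1, 1, 1])

```text
t: 18.12
ee_pos: [0.4479, -0.0156, 0.1614]
tool_rot: [0.381, -0.074, 0.921, 0.031]
force: [-0.1, 0.2, -0.8]
opening: 0.016
grasp_force: 108.4
```

```bash
python3 - <<'E'
from h import *
now()
E
```

```text
t 18.1167 prong local [-0.1028  0.0269  0.3003] F local [-0.0281  0.2524 -0.7865] joints [-0.2018 -0.6025 -1.0033  0.4184  0.2547 -0.262 ] pitch 0.7855345863934449
```

Emit:
move_arm(delta_rot=[[0, 0, 0], [0, 0, 0], [0, 0, 0], [0, 0, 0]], linear=[[0, 0.008, 0], [0, 0.008, 0], [0, 0.008, 0], [0, 0, 0]], hand=[1, 1, 1, 1])

```text
t: 18.45
ee_pos: [0.4439, 0.009, 0.1615]
tool_rot: [0.382, -0.076, 0.921, 0.032]
force: [0.5, -0.5, -0.8]
opening: 0.016
grasp_force: 108.3
```

Emit:
move_arm(delta_rot=[[0, 0, 0], [0, 0, 0], [0, 0, 0], [0, 0, 0], [0, 0, 0]], linear=[[0.018, 0, 0], [0.018, 0, 0], [0.018, 0, 0], [0.018, 0, 0], [0.018, 0, 0]], hand=[1, 1, 1, 1, 1])

```text
t: 18.87
ee_pos: [0.381, -0.0026, 0.0972]
tool_rot: [0.382, -0.075, 0.921, 0.031]
force: [-0.3, 0.5, -1.0]
opening: 0.0161
grasp_force: 108.3
```

```bash
python3 - <<'E'
from h import *
now();print(pose()[0])
cv2.imwrite("pics/side7.png",get_image("side"));cv2.imwrite("pics/top7.png",get_image("top"))
# flap still shut? compare ring area with the snug picture
for n,(x,y,w,h) in (("side",(278,185,25,28)),("top",(298,165,25,22))):
  for k in(6,7):
    I=cv2.imread(f"pics/{n}{k}.png").astype(int)[y:y+h,x:x+w];d=(I[...,2]+I[...,1])/2-I[...,0]
    v,u=np.nonzero(d>np.median(d)+10);print(n,k,len(u),u.mean()+x,v.mean()+y)
Rt=poleR(YAW,np.pi/4)
go(np.array([.38,.06,.13]),poleR(np.radians(51.5),np.pi/4))
E
```

```text
t 18.8667 prong local [-0.1668  0.0508  0.2362] F local [-0.189   0.5731 -1.0096] joints [-0.206  -0.7616 -1.1869  0.3945  0.2579 -0.2658] pitch 0.7857855164549451
[ 0.381  -0.0026  0.0972]
side 6 102 287.5980392156863 199.2843137254902
side 7 122 287.24590163934425 200.20491803278688
top 6 79 309.873417721519 176.84810126582278
top 7 86 309.9418604651163 177.08139534883722
t 18.9667 joints [-0.2068 -0.7624 -1.1901  0.3962  0.2571 -0.2651]
 lin(tool) [-0.0325  0.0619 -0.0173] n 1.7274964806314945
 rot(tool) [-0.5198 -0.0027 -0.5245] n 5.907986344768505 lin in target frame [-0.0601  0.0384  0.0101]
```

Emit:
move_arm(delta_rot=[[-0.0866, 0, -0.0874], [-0.0866, 0, -0.0874], [-0.0866, 0, -0.0874], [-0.0866, 0, -0.0874], [-0.0866, 0, -0.0874]], linear=[[0, 0, 0], [0, 0, 0], [0, 0, 0], [0, 0, 0], [0, 0, 0]], hand=[1, 1, 1, 1, 1])

```text
t: 19.38
ee_pos: [0.3828, -0.0037, 0.0986]
tool_rot: [0.357, -0.333, 0.863, 0.135]
force: [-0.3, -0.6, -1.3]
opening: 0.0162
grasp_force: 108.3
```

Emit:
move_arm(delta_rot=[[-0.0866, 0, -0.0874], [0, 0, 0]], linear=[[0, 0, 0], [0, 0, 0]], hand=[1, 1])

```text
t: 19.55
ee_pos: [0.3845, -0.0051, 0.097]
tool_rot: [0.345, -0.382, 0.843, 0.157]
force: [0.1, -0.9, -0.6]
opening: 0.0156
grasp_force: 108.3
```

```bash
python3 - <<'E'
from h import *
now();print(pose()[0])
Rt=poleR(np.radians(51.5),np.pi/4)
go(np.array([.381,.18,.13]),Rt)
_,r,_=pose();d=r.inv().apply(np.array([.4444,.305,.2])-np.array([.381,.18,.13]));print(d,np.linalg.norm(d)/.0417)
E
```

```text
t 19.55 prong local [-0.1769  0.1241  0.2352] F local [-0.1    -0.9251 -0.6069] joints [-0.5769 -0.2583 -0.892   0.7986  0.7686 -1.3709] pitch 0.7784830330056851
[ 0.3845 -0.0051  0.097 ]
t 19.55 joints [-0.5769 -0.2583 -0.892   0.7986  0.7686 -1.3709]
 lin(tool) [-0.1205  0.1247  0.0728] n 4.509890556737256
 rot(tool) [-0.0329 -0.0069 -0.0352] n 0.38956800015206094 lin in target frame [-0.1242  0.1179  0.0776]
[-0.1458  0.0349  0.0455] 3.7570032484546494
```

Emit:
move_arm(delta_rot=[[0, 0, 0], [0, 0, 0], [0, 0, 0], [0, 0, 0], [0, 0, 0]], linear=[[-0.024, 0.025, 0.0146], [-0.024, 0.025, 0.0146], [-0.024, 0.025, 0.0146], [-0.024, 0.025, 0.0146], [-0.024, 0.025, 0.0146]], hand=[1, 1, 1, 1, 1])

```text
t: 19.97
ee_pos: [0.3787, 0.1775, 0.1302]
tool_rot: [0.349, -0.379, 0.843, 0.155]
force: [1.8, 0.3, -2.0]
opening: 0.0158
grasp_force: 108.4
```

Emit:
move_arm(delta_rot=[[0, 0, 0], [0, 0, 0], [0, 0, 0], [0, 0, 0], [0, 0, 0]], linear=[[-0.0365, 0.0087, 0.0114], [-0.0365, 0.0087, 0.0114], [-0.0365, 0.0087, 0.0114], [-0.0365, 0.0087, 0.0114], [0, 0, 0]], hand=[1, 1, 1, 1, 1])

```text
t: 20.38
ee_pos: [0.4452, 0.3078, 0.2061]
tool_rot: [0.352, -0.382, 0.84, 0.158]
force: [0.5, 0.0, 1.4]
opening: 0.0158
grasp_force: 108.4
```

```bash
python3 - <<'E'
from h import *
now();print(pose()[0])
Rh=rot([.003,-.434,.901,.001])
go(np.array([.4452,.3066,.17]),Rh)
E
```

```text
t 20.3833 prong local [-0.0674  0.4223  0.3458] F local [ 0.5365 -0.0561  1.364 ] joints [ 0.4556 -0.3952 -0.8161  0.3982  0.2757 -0.2882] pitch 0.7911950195131001
[0.4452 0.3078 0.2061]
t 20.3833 joints [ 0.4556 -0.3952 -0.8161  0.3982  0.2757 -0.2882]
 lin(tool) [ 0.0263 -0.0006  0.0248] n 0.8672633669462689
 rot(tool) [-0.0207  0.7847 -0.0425] n 6.288905017842673 lin in target frame [ 0.0011 -0.0007  0.0361]
```

Rotate level, then compare the pole's position with the cradle.

Emit:
move_arm(delta_rot=[[-0.003, 0.112, -0.006], [-0.003, 0.112, -0.006], [-0.003, 0.112, -0.006], [-0.003, 0.112, -0.006], [-0.003, 0.112, -0.006]], linear=[[0, 0, 0], [0, 0, 0], [0, 0, 0], [0, 0, 0], [0, 0, 0]], hand=[1, 1, 1, 1, 1])

```text
t: 20.8
ee_pos: [0.4425, 0.3018, 0.2004]
tool_rot: [0.1, -0.423, 0.9, 0.044]
force: [-0.3, 0.1, -0.8]
opening: 0.016
grasp_force: 108.3
```

Emit:
move_arm(delta_rot=[[-0.003, 0.112, -0.006], [-0.003, 0.112, -0.006], [0, 0, 0], [0, 0, 0]], linear=[[0, 0, 0], [0, 0, 0], [0, 0, 0.02], [0, 0, 0.015]], hand=[1, 1, 1, 1])

```text
t: 21.13
ee_pos: [0.444, 0.3035, 0.162]
tool_rot: [-0.002, -0.431, 0.902, -0.001]
force: [-0.9, -0.1, -1.4]
opening: 0.0162
grasp_force: 108.4
```

```bash
python3 - <<'E'
from h import *
Rh=rot([.003,-.434,.901,.001])
go(np.array([.4452,.3066,.10]),Rh)
p,r,s=pose()
for n in("side","top"): cv2.imwrite(f"pics/{n}8.png",get_image(n)); print(n,"elbow fk px",proj(n,p+r.apply([-.178,0,-.0185])))
S=cv2.imread("pics/side8.png");t=cv2.imread("pics/top8.png")
c=lambda i,x,y:cv2.resize(i[y:y+75,x:x+50],(400,600),interpolation=cv2.INTER_CUBIC)
cv2.imwrite("pics/c8.png",np.hstack([c(S,225,135),c(t,155,220)]))
E
```

```text
t 21.1333 joints [ 0.5998  0.1621 -0.1487  1.2647 -0.0005 -0.2915]
 lin(tool) [-0.0035  0.001   0.062 ] n 1.4897373474625297
 rot(tool) [ 0.0017 -0.011  -0.0064] n 0.10256939285732966 lin in target frame [-0.0028  0.001   0.062 ]
side elbow fk px [253.0736 145.2694]
top elbow fk px [165.344  235.0791]
```

View pics/c8.png

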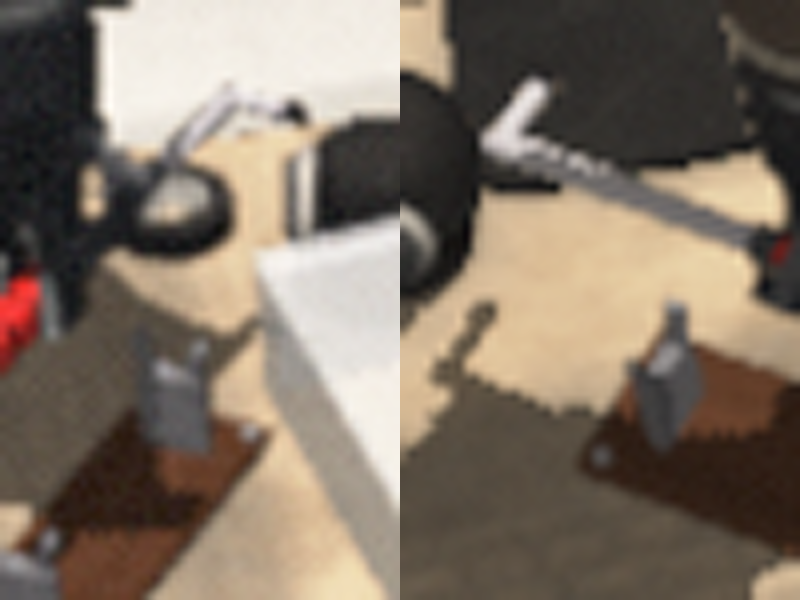

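The elbow shows at side (253.5,146.5) and top (166.9,238.1), above the empty saddles.

```bash
python3 - <<'E'
from h import *
p,r,s=pose()
e,err=tri((253.5,146.5),(166.9,238.1));print("elbow",e,err,"tool",r.inv().apply(e-p))
Rh=rot([.003,-.434,.901,.001]);ph=np.array([.4452,.3066,.0452])
e,err=tri((255.4,170.6),(170.4,257.4));print("home elbow tool",Rh.inv().apply(e-ph),err)
for n in("side","top"):print(n,"home fk elbow px",proj(n,ph+Rh.apply([-.178,0,-.0185])), "obs tip")
x,err=tri((225+290/8,135+110/8),(155+145/8,220+85/8));print("tip tool",r.inv().apply(x-p),err)
E
```

```text
elbow [0.554  0.4407 0.1715] 0.0041995914108385055 tool [-0.1792  0.     -0.0125]
home elbow tool [-0.1807  0.0012 -0.0081] 0.002745669086496782
side home fk elbow px [254.7238 169.4475] obs tip
top home fk elbow px [170.3671 255.0276] obs tip
tip tool [-0.1772 -0.0337 -0.0126] 0.004563986817601033
```

Emit:
move_arm(delta_rot=[[0.0017, -0.011, -0.0064], [0, 0, 0], [0, 0, 0], [0, 0, 0], [0, 0, 0]], linear=[[0, 0, 0], [-0.0014, 0.0005, 0.02], [-0.0014, 0.0005, 0.02], [0, 0, 0.02], [0, 0, 0]], hand=[1, 1, 1, 1, 1])

```text
t: 21.65
ee_pos: [0.4416, 0.3031, 0.1015]
tool_rot: [0.002, -0.435, 0.901, 0.001]
force: [-0.5, -0.5, -1.6]
opening: 0.0157
grasp_force: 108.4
```

```bash
python3 - <<'E'
from h import *
Rh=rot([.003,-.434,.901,.001])
go(np.array([.4452,.3066,.0452]),Rh)
E
```

```text
t 21.65 joints [ 0.6006  0.1743 -0.2691  1.1239  0.0017 -0.2987]
 lin(tool) [-0.0048 -0.0007  0.0563] n 1.3553941622170087
 rot(tool) [ 0.0014 -0.0024  0.0015] n 0.0252377741260075 lin in target frame [-0.0046 -0.0006  0.0563]
```

Emit:
move_arm(delta_rot=[[0, 0, 0], [0, 0, 0], [0, 0, 0], [0, 0, 0]], linear=[[-0.0025, -0.0003, 0.006], [-0.0023, -0.0003, 0.01], [0, 0, 0.012], [0, 0, 0]], hand=[1, 1, 1, 1])

```text
t: 21.98
ee_pos: [0.4464, 0.3075, 0.0741]
tool_rot: [0.002, -0.435, 0.9, 0.001]
force: [-1.7, -0.8, -1.6]
opening: 0.016
grasp_force: 108.4
```

```bash
python3 - <<'E'
from h import *
Rh=rot([.003,-.434,.901,.001])
go(np.array([.4452,.3066,.0452]),Rh)
E
```

```text
t 21.9833 joints [ 0.6023  0.2006 -0.2993  1.0666  0.0017 -0.2979]
 lin(tool) [0.0016 0.0004 0.0289] n 0.6947128728772018
 rot(tool) [ 0.0012 -0.0017  0.0024] n 0.025519367898046385 lin in target frame [0.0016 0.0004 0.0289]
```

Emit:
move_arm(delta_rot=[[0, 0, 0], [0, 0, 0], [0, 0, 0], [0, 0, 0]], linear=[[0.001, 0.0004, 0.007], [0, 0, 0.007], [0, 0, 0.006], [0, 0, 0]], hand=[1, 1, 1, 1])

```text
t: 22.32
ee_pos: [0.4451, 0.3067, 0.0538]
tool_rot: [0.001, -0.435, 0.9, 0.001]
force: [0.1, -0.6, -0.3]
opening: 0.0158
grasp_force: 108.4
```

Emit:
move_arm(delta_rot=[[0, 0, 0], [0, 0, 0], [0, 0, 0]], linear=[[0, 0, 0.004], [0, 0, 0.003], [0, 0, 0]], hand=[1, 1, 1])

```text
t: 22.57
ee_pos: [0.4455, 0.307, 0.0474]
tool_rot: [0.002, -0.435, 0.9, 0.001]
force: [-0.3, -0.6, 0.0]
opening: 0.0158
grasp_force: 108.4
```

```bash
python3 - <<'E'
from h import *
Rh=rot([.003,-.434,.901,.001])
go(np.array([.4452,.3066,.0452]),Rh);now()
E
```

```text
t 22.5667 joints [ 0.6025  0.2167 -0.3413  1.0089  0.0017 -0.298 ]
 lin(tool) [ 0.0005 -0.0001  0.0022] n 0.05414503576332321
 rot(tool) [ 0.0013 -0.002   0.0028] n 0.02952866105522768 lin in target frame [ 0.0005 -0.0001  0.0022]
t 22.5667 prong local [-0.021   0.4701  0.0666] F local [-0.3827 -0.5526  0.0427] joints [ 0.6025  0.2167 -0.3413  1.0089  0.0017 -0.298 ] pitch 0.004222549718198155
```

Emit:
move_arm(delta_rot=[[0, 0, 0], [0, 0, 0], [0, 0, 0]], linear=[[0, 0, 0.0012], [0, 0, 0.0012], [0, 0, 0]], hand=[1, 1, 1])

```text
t: 22.82
ee_pos: [0.4456, 0.3074, 0.0456]
tool_rot: [0.002, -0.435, 0.9, 0.001]
force: [-0.4, 1.7, -0.9]
opening: 0.016
grasp_force: 108.4
```

Emit:
move_arm(delta_rot=[[0, 0, 0], [0, 0, 0], [0, 0, 0], [0, 0, 0], [0, 0, 0]], linear=[[0, 0, 0.0005], [0, 0, 0], [0, 0, 0], [0, 0, 0], [0, 0, 0]], hand=[1, 1, 0.75, 0.7, 0.6], force=20)

```text
t: 23.23
ee_pos: [0.4458, 0.3071, 0.0451]
tool_rot: [0.002, -0.435, 0.9, 0.001]
force: [0.4, 0.3, -0.5]
opening: 0.0339
grasp_force: 0.0
```

Emit:
move_arm(delta_rot=[[0, 0, 0], [0, 0, 0], [0, 0, 0], [0, 0, 0], [0, 0, 0]], linear=[[0, 0, 0], [0, 0, 0], [0, 0, 0], [0, 0, 0], [0, 0, 0]], hand=[0.4, 0.2, 0, 0, 0])

```text
t: 23.65
ee_pos: [0.4457, 0.3071, 0.045]
tool_rot: [0.002, -0.435, 0.9, 0.001]
force: [-0.0, -0.8, 0.1]
opening: 0.085
grasp_force: 0.0
```

Emit:
move_arm(delta_rot=[[0, 0, 0], [0, 0, 0], [0, 0, 0], [0, 0, 0], [0, 0, 0]], linear=[[0, 0, -0.01], [0, 0, -0.02], [0, 0, -0.035], [0, 0, -0.035], [0, 0, -0.035]], hand=[0, 0, 0, 0, 0])

```text
t: 24.07
ee_pos: [0.4448, 0.3064, 0.1822]
tool_rot: [0.002, -0.435, 0.9, 0.001]
force: [0.9, 0.8, 0.5]
opening: 0.0858
grasp_force: 0.0
```

Emit:
move_arm(delta_rot=[[0, 0, 0], [0, 0, 0], [0, 0, 0], [0, 0, 0], [0, 0, 0]], linear=[[0.03, 0, 0], [0.03, 0, 0], [0.03, 0, 0], [0.03, 0, 0], [0, 0, 0]], hand=[0, 0, 0, 0, 0])

```text
t: 24.48
ee_pos: [0.3675, 0.2095, 0.1805]
tool_rot: [0.002, -0.435, 0.901, 0.001]
force: [0.5, -0.4, -0.3]
opening: 0.0851
grasp_force: 0.0
```

```bash
python3 - <<'E'
from h import *
now()
for n in("side","top"): cv2.imwrite(f"pics/{n}9.png",get_image(n))
S=cv2.imread("pics/side9.png");t=cv2.imread("pics/top9.png")
c=lambda i,x,y,s:cv2.resize(i[y:y+60*s,x:x+80*s],(400,300),interpolation=cv2.INTER_CUBIC)
cv2.imwrite("pics/c9.png",np.vstack([np.hstack([c(S,200,150,1),c(t,160,240,1)]),np.hstack([c(S,200,140,3),c(t,120,120,3)])]))
E
```

```text
t 24.4833 prong local [-0.1137  0.3865  0.1997] F local [ 0.4787 -0.4648 -0.2776] joints [ 0.517  -0.0643 -0.3474  1.2844  0.0015 -0.3823] pitch 0.0035495802730698923
```

View pics/c9.png

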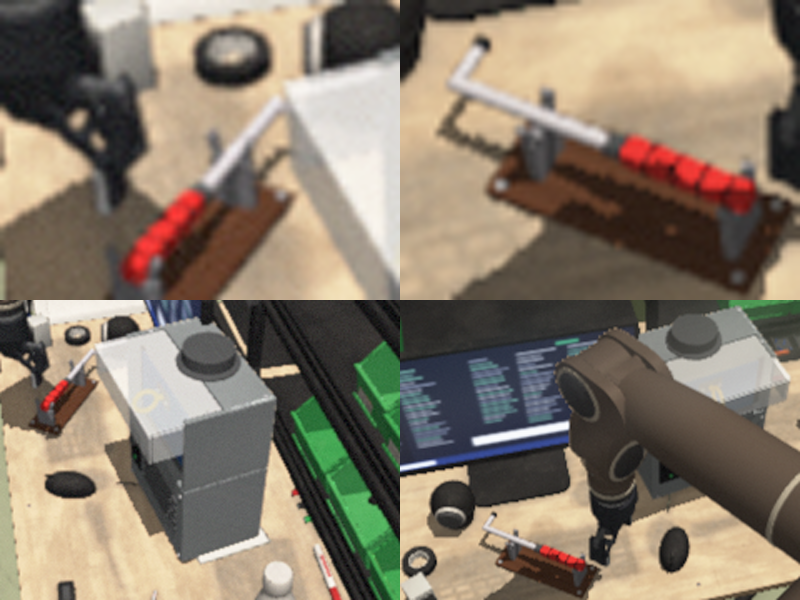

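The pole lies in its saddles almost as before (elbow within about 1 px of the start), and the flap is still forward. I'll do a quick numeric check of the seating.

```bash
python3 - <<'E'
from h import *
a,_=tri((255.4,170.6),(170.4,257.4));b,_=tri((256,170),(171,256.4));print("elbow shift",b-a)
T={}
for k in(0,9):
  q={}
  for n,(x,y,w,h) in {"side":(210,175,40,50),"top":(190,260,50,35)}.items():
    I=cv2.imread(f"pics/{n}{k}.png");v=cv2.cvtColor(I,cv2.COLOR_BGR2HSV)[y:y+h,x:x+w]
    m=((v[...,0]<6)|(v[...,0]>174))&(v[...,1]>170)&(v[...,2]>110);vv,u=np.nonzero(m);q[n]=(u.mean()+x,vv.mean()+y)
    # bright shaft centroid
  print(k,q,tri(q["side"],q["top"]))
# image registration of the hook patch, top view and side view
for n,(x,y,w,h) in {"top":(165,244,22,22),"side":(240,166,18,24)}.items():
  A=cv2.imread(f"pics/{n}0.png");B=cv2.imread(f"pics/{n}9.png")
  g=lambda I:cv2.cvtColor(I,cv2.COLOR_BGR2GRAY)[y:y+h,x:x+w].astype(np.float32)
  print(n,cv2.phaseCorrelate(g(A),g(B),cv2.createHanningWindow((w,h),cv2.CV_32F)))
E
```

```text
elbow shift [ 0.0017 -0.0025  0.0038]
0 {'side': (np.float64(231.42268041237114), np.float64(196.63917525773195)), 'top': (np.float64(217.2887323943662), np.float64(274.90845070422534))} (array([0.4425, 0.3068, 0.0607]), np.float64(0.0007258782092571817))
9 {'side': (np.float64(232.27551020408163), np.float64(196.3469387755102)), 'top': (np.float64(216.9), np.float64(273.75))} (array([0.4462, 0.3071, 0.0615]), np.float64(0.000248252280740422))
top ((0.21596844418114536, -0.9240420282252977), 0.7234864748186536)
side ((-0.05150856171715468, 0.16580271909048072), 1.0765596650264881)
```

```bash
python3 -c "
from plant import *
print(sign_off())"
```

```text
the job is handed in; nothing more can be done
None
```

I pulled the flap shut with the pole and held it at about 15 N for 2.5 s. The prong came out cleanly, the pole is back in its cradle within about 3 mm of where it started, the flap still looked shut in the last pictures, and I handed the job in at about 25 s.

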